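Plug the pressure gauge into the bench air coupler

TASK

Connect the pressure gauge to the air coupler on the bench stand: draw the coupler's sleeve back by its wide rim, away from the gauge, until it stays back by itself, then slide the gauge plug along its channel into the coupler until it is fully home and the sleeve springs forward over it. Leave the gauge locked in the coupler and do not disturb the things lying around.

Things in the scene. Friction and masses are not known exactly. Their poses are not given: they have to be found in the camera images.
- coupler_stand: Fixed stand: dark steel plate 290 x 100 x 10 mm, origin on the bench top, x the way the plug goes in, plate from x = -140 to 150 mm. From x = -136 to 40 mm an open-topped aluminium channel: floor 35 mm above the bench, 41 mm wide inside, walls up to 47 mm. At the +x end a steel coupler lies level along x, held by a grey pedestal (x = 106 to 146 mm, 76 mm high; inlet cap to 100 mm).
- mouth (a point): Centre of the coupler's mouth (stand frame 50, 0, 55 mm), which faces the channel; bore 23.6 mm, flared at the mouth; axes as the stand's.
- coupler_sleeve (a joint): Brass sleeve's slide along the stand's +x (away from the plug), m: 0 forward, 0.020 fully back (hard stop). Spring forward, 6 to 10 N. Drawn past 0.016 a catch keeps it at about 0.016; a plug pushed home frees the catch and the sleeve springs to 0. Forward, it blocks the bore (the nose stops 19 mm inside the mouth) and locks in a seated plug.
- rim_top (a point): Top of the front face (towards the plug) of the sleeve's rim, 91 mm above the bench; moves with the sleeve, starts 24 mm behind the mouth. Rim 72 mm in diameter, 8 mm thick, at the rear of a barrel 40 mm in diameter and 22 mm long (its top 75 mm above the bench), so the rim stands 16 mm proud of it: push its front face back from above, or pinch it.
- gauge_plug: Loose gauge plug, 0.3-0.5 kg, in the channel. Aluminium block 60 x 40 x 40 mm, origin under its centre, x to the nipple and along the stand's x. On top a flat round gauge, 44 mm wide, to 95 mm above the bench. In front a brass nipple 22 mm wide, 58 mm long, grooved. Home: the block's front touches the mouth, origin at stand x = 20 mm, nose 57-58 mm in. The last 4 mm free the catch (5-10 N).
- nose (a point): Tip of the plug's nipple, on its axis, 88 mm ahead of the plug's origin and 55 mm above the bench.
- back (a point): Centre of the block's rear face, where it can be pushed, 55 mm above the bench; the face is 40 mm wide and reaches from 35 to 75 mm above the bench, 8 mm behind the edge of the round gauge.
- tape_measure: Bystander: tape measure, 37 x 88 x 64 mm, origin under its centre.
- sanding_block: Bystander: sanding block, 63 x 110 x 35 mm, origin under its centre.
- screw_jar_0: Bystander: round screw jar with lid, 67 mm wide, 85 mm high, origin under its centre.
- mug: Bystander: mug, 92 x 127 x 95 mm, origin under its centre.
- paint_tin: Bystander: round tin with a green-blue lid, 72 mm wide, 86 mm high, origin under its centre.
- offcut_1: Bystander: flat wooden offcut, 55 x 110 x 22 mm, origin under its centre, lying on the robot's side of the stand.
Things that resemble listed ones, but are neither listed nor needed, are in the scene too. There is more than one size of the gauge_plug; the one meant has the size given above.

How it is judged:
On the way:
1. the sleeve is drawn back past its catch (value of joint coupler_sleeve above 0.0145 m and x of nose in the frame of mouth below 0.045 m), for 0.2 s.
At the end, for the whole second after the job is handed in: The nose of the gauge plug is at least 52 mm inside the coupler's mouth (fully home is 57 to 58 mm), in line with it within 0.08 rad, at rest, and the sleeve is back forward within 3 mm of its front stop, locking it (x of nose in the frame of mouth above 0.052 m and value of joint coupler_sleeve below 0.003 m and angle between the x axis of gauge_plug and the x axis of coupler_stand, either way round below 0.08 rad and linear speed of gauge_plug below 0.02 m/s); the robot touches nothing.
It fails at once if a bystander is moved more than 30 mm (distance of any of tape_measure, sanding_block, screw_jar_0, mug, paint_tin, offcut_1 from where it was at the start of the episode above 0.03 m).
It also fails if it takes over 48 s, if anything falls off the work surface, if the arm or the gripper's body presses on something with over 40 N, if the wrist force passes 120 N, or if a joint passes its speed limit or range.

ROBOT

A 6-joint arm with a two-finger parallel gripper is mounted at the origin on a cart in front of the work surface, level with it; the furniture and walls round the work are solid. World frame = base frame: x ahead of the robot, y to its left, z up, the work surface at z = 0. Lengths are in m, angles in rad, forces in N, time in s.
With the tool pointing down it reaches from about 0.425 to 0.95 m from the base axis. Payload 3.5 kg.
Tool frame: the origin (TCP) lies at the very end of the fingers, on their centre line; the grasp point (between the pads) lies 19 mm behind it; z points along the fingers, y is the direction in which the jaws open and shut (so a half turn about z gives the same grasp; the last joint's range is limited). The gripper opens to 85 mm and grips with 20 to 120 N. Pads are 22 mm wide; open, the fingers measure 114 mm over their backs; the gripper's body (76 mm by 85 mm) begins 54 mm behind the grasp point. The pads swing forward as they close: fully open they stand 13 mm farther back than shut.
Start: joints at [-1.412, 0.286, 1.577, -0, 1.279, -0.15], TCP at [0.205, -0.643, 0.231] pointing down, gripper open.
Joint ranges: [-2.77, 2.77], [-0.9, 2.22], [0.21, 2.48], [-1.53, 4.67], [0.24, 2.81], [-2.84, 2.84]. Speed limits (rad/s): [2.79, 2.79, 3.14, 3.14, 3.14, 3.14].

INTERFACE

Orientations are given as a 3x3 rotation matrix whose columns are the frame's x, y, z axes.
In Python, from station import sensors, read_camera, camera_info, order, models gives the robot as it stands.
- The arm moves only by the shell command python3 -m pendant 'ROWS' [FORCE]. ROWS is a JSON object of lists of equal length, an entry for each row: "slide": the shift along the tool's x, y, z in mm, a list of three; "turn": the turn, a rotation vector about the tool's x, y, z in rad, a list of three; "gripper": the gripper command: -1 is shut, 1 is fully open, values between are in proportion. A call has exactly 10 rows; each row is the pose to reach, as a shift and turn from the pose commanded when the call began, along the tool's axes at that moment; what a row does not reach only later rows make up. A row lasts 1/12 s, in which the tool goes at most 41.7 mm and 7.16 degrees, less where a joint would pass 70% of its speed; a pose out of reach is approached as far as the arm can. A call with a gripper value outside its range is refused whole. The fingers move at their own pace and stop on an object; FORCE is the grip in N (left out, the last holds). Time passes only in rows, so rows that repeat a pose let the fingers close, or fill a call up. It gives the time, the measured TCP pose, the force and the opening at its end, in the units of the state.
- sensors.observe(): the state, without advancing time (a new reading comes with each control period).
- read_camera(name): name is "scene" or "top"; returns the picture (420x560x3 uint8, red, green, blue); there is no depth.
- camera_info(name): a dict with "fx", "fy", "cx", "cy" (pixels), "rvec" (rotation vector, rad) and "tvec" (3), from world to camera coordinates, as OpenCV has them. Camera axes: x right, y down, z forward; pixel columns grow to the right and rows downward; lengths in m; the calibration is good to about 2 mm. A picture is of the moment at which its call begins. camera_info takes no time and is no camera call.
- order.hand_in(): hands the job in, once; it reports no verdict.
Trained networks look in the newest picture that a camera, given by its name, has taken for a name from the list of things; names that differ only in an ending like _2 or _b are one class to them, and where a whole thing is asked for, a point or a joint stands for the part that bears it (a point fixed in the world has none). Each returns a list of dicts, best first, with "conf" (0 to 1); they miss things now and then, are a little off and sometimes report something else, mostly with a low value. They report only what shows in the picture. A call takes as long as a camera call. They do not tell look-alikes from the thing itself.
- models.look_for(target, camera): "at" ([x, y, z] in m, in the coordinates of the camera as it stood for that picture, good to about 4 mm: the middle of the surface that is visible of it).
- models.masks_of(target, camera): "mask" (420x560 bool, what is visible of it).
- models.tip_of(target, camera): "at" ([x, y, z] in m, in the coordinates of the camera as it stood for that picture, good to about 4 mm: a listed point, or the origin of a listed thing).
The state is a dict: "t": time; "joints": joint angles; "joint_vel": joint speeds; "tau": joint torques, N m; "tcp_pos": TCP position; "eef_rot": TCP orientation; "contact_force": force on the tool from outside, world axes, zero at the start; "torque": the same for the moment, N m; "opening": finger opening in m.
Only numpy, scipy, OpenCV 4.12 (cv2) and the standard library are available. Lean on these libraries where they do the work, as an engineer would, in place of code of your own. Each camera call takes 0.05 s, during which the arm holds its last target.

## Working session

There is one attempt and no reset: what is moved stays moved. The work goes in short steps, Python scripts to look and compute and a shell command to move; the robot and the scene stay as the last step left them, time stands still between calls to the robot, and variables do not carry over. Pictures are saved under pics/ and viewed, and the job is handed in when it is done.

```bash
mkdir -p pics; ls; cat > h.py <<'E'
import numpy as np, cv2
from station import sensors, read_camera, camera_info, order, models
def cam(n):
    c=camera_info(n); K=np.array([[c['fx'],0,c['cx']],[0,c['fy'],c['cy']],[0,0,1]]); R=cv2.Rodrigues(np.array(c['rvec'],float))[0]; return K,R,np.array(c['tvec'],float).ravel()
def c2w(n,p): K,R,t=cam(n); return R.T@(np.array(p)-t)
def proj(n,P): K,R,t=cam(n); q=K@(R@np.array(P,float)+t); return q[:2]/q[2]
def ray(n,u,v,z):
    K,R,t=cam(n); d=R.T@np.linalg.inv(K)@np.array([u,v,1.]); o=-R.T@t; return o+d*(z-o[2])/d[2]
E
python3 - <<'E'
from h import *
np.set_printoptions(precision=4,suppress=True)
for n in('scene','top'):
    im=read_camera(n); cv2.imwrite(f'pics/{n}0.png',im[:,:,::-1])
    print(n,-cam(n)[1].T@cam(n)[2])
    for t in['coupler_stand','gauge_plug','mouth','rim_top','nose','back','offcut_1']:
        for r in models.tip_of(t,n)[:4]: 
            w=c2w(n,r['at']); print(t,round(r['conf'],2),w,proj(n,w).round())
s=sensors.observe(); print(s)
E
```

```text
pics
scene [-0.2213  1.4129  1.2843]
coupler_stand 0.93 [ 0.5144  0.0723 -0.0018] [265. 227.]
gauge_plug 0.81 [ 0.497  -0.1599 -0.0018] [295. 196.]
gauge_plug 0.8 [0.5122 0.0076 0.032 ] [273. 211.]
gauge_plug 0.16 [ 0.4943 -0.4241 -0.0013] [321. 165.]
mouth 0.72 [0.5198 0.1271 0.0536] [257. 224.]
rim_top 0.72 [0.5216 0.1522 0.0889] [253. 221.]
nose 0.85 [ 0.4685 -0.269   0.0242] [312. 179.]
nose 0.5 [0.5138 0.0913 0.0543] [263. 219.]
back 0.73 [ 0.504  -0.022   0.0518] [278. 204.]
back 0.67 [ 0.5092 -0.1228  0.0222] [288. 196.]
offcut_1 0.79 [ 0.4011  0.0648 -0.003 ] [293. 235.]
offcut_1 0.53 [0.5299 0.3713 0.0039] [221. 275.]
top [0.402  0.0605 1.4407]
coupler_stand 0.69 [ 0.5143  0.0718 -0.0013] [281. 207.]
gauge_plug 0.8 [ 0.5018 -0.1619  0.0034] [343. 209.]
gauge_plug 0.68 [0.5141 0.0042 0.0383] [299. 206.]
mouth 0.59 [0.5194 0.1254 0.0535] [266. 205.]
rim_top 0.53 [0.5263 0.149  0.0931] [258. 202.]
nose 0.78 [0.5245 0.0962 0.0545] [274. 203.]
nose 0.62 [ 0.4733 -0.2684  0.0227] [373. 215.]
back 0.73 [ 0.508  -0.0217  0.055 ] [306. 207.]
back 0.66 [ 0.51   -0.126   0.0263] [334. 206.]
back 0.41 [ 0.4946 -0.4256 -0.0052] [413. 209.]
offcut_1 0.81 [ 0.4045  0.0673 -0.0018] [282. 236.]
offcut_1 0.54 [0.5321 0.3674 0.0057] [202. 204.]
offcut_1 0.39 [ 0.5085 -0.0226  0.0554] [307. 207.]
{'t': 0.8, 'joints': array([-1.412 ,  0.2863,  1.5766,  0.    ,  1.2786, -0.15  ]), 'joint_vel': array([-0.0002, -0.0001,  0.0001, -0.0014,  0.0009,  0.0004]), 'tau': array([  0.    , -40.5914, -29.2922,  -0.0001,   0.0005,   0.    ]), 'tcp_pos': array([ 0.2052, -0.6431,  0.2314]), 'eef_rot': array([[ 0.9527,  0.3039,  0.    ],
       [ 0.3039, -0.9527, -0.0001],
       [ 0.    ,  0.0001, -1.    ]]), 'contact_force': array([-0.1838,  0.4759,  0.1859]), 'torque': array([-0.033 , -0.0279,  0.0226]), 'opening': 0.08543476988528072}
```

```bash
python3 - <<'E'
import cv2
for n,(u,v) in {'scene':(275,210),'top':(290,207)}.items():
    im=cv2.imread(f'pics/{n}0.png'); c=im[v-75:v+75,u-100:u+100]
    cv2.imwrite(f'pics/{n}0c.png',cv2.resize(c,None,fx=4,fy=4,interpolation=cv2.INTER_CUBIC))
E
```

```text
(no output)
```

View pics/scene0.png

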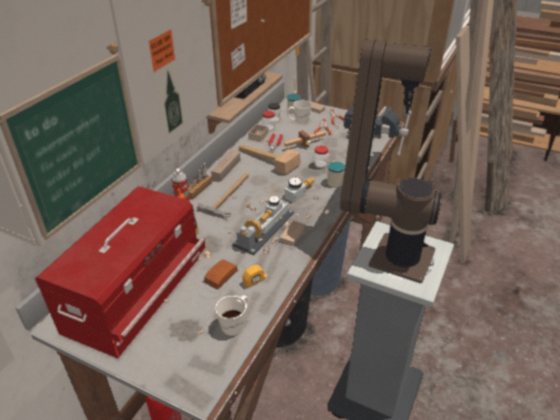

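View pics/top0.png

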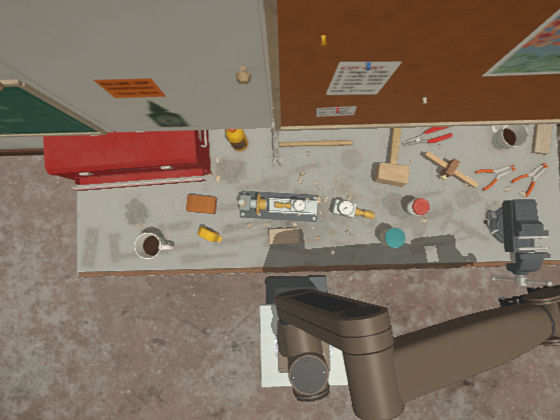

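```bash
sleep 1
```

```text
(no output)
```

View pics/scene0c.png

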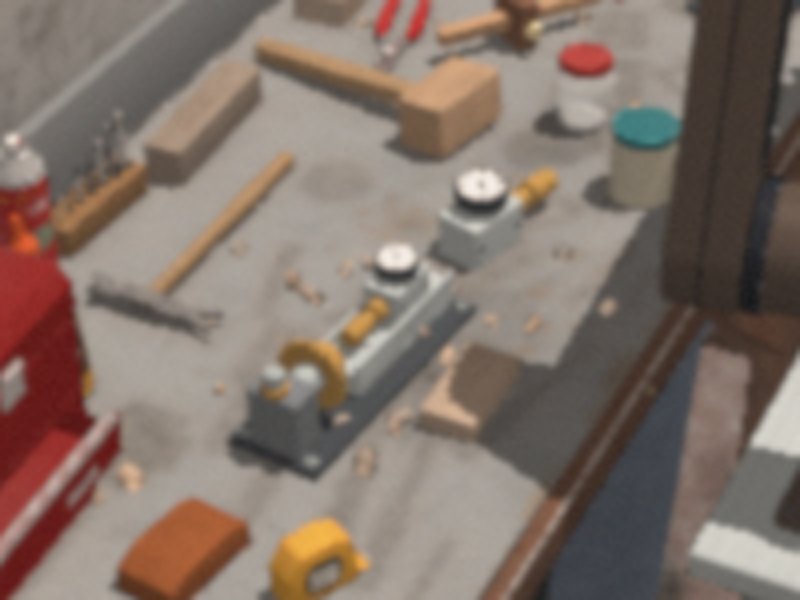

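View pics/top0c.png

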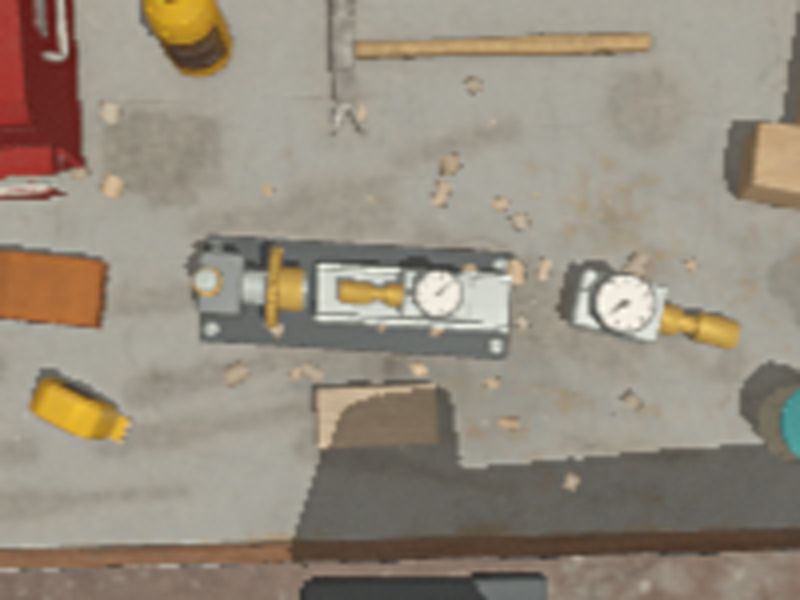

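```bash
python3 - <<'E'
from h import *
np.set_printoptions(precision=4,suppress=True)
f=lambda x,y,z:ray('top',190+(x+.5)/4-.5,132+(y+.5)/4-.5,z)
for p in[(205,236),(512,252),(198,340),(506,358)]: print(p,f(*p,.01))
for p in[(318,262),(511,273),(316,317),(508,328)]: print('ch',p,f(*p,.047))
print('rim',f(277,248,.055),f(272,325,.055), f(440,292,.095),f(340,291,.055))
for i in range(3):
    for n in('scene','top'):
        read_camera(n)
        for t in['coupler_stand','mouth','rim_top','nose','back']:
            for r in models.tip_of(t,n)[:3]:
                w=c2w(n,r['at'])
                if w[1]>-.1 and r['conf']>.45: print(n,t,round(r['conf'],2),w)
E
```

```text
(205, 236) [0.5784 0.2191 0.01  ]
(512, 252) [ 0.5562 -0.0681  0.01  ]
(198, 340) [0.4809 0.2275 0.01  ]
(506, 358) [ 0.4571 -0.0597  0.01  ]
ch (318, 262) [0.5474 0.1123 0.047 ]
ch (511, 273) [ 0.533  -0.0633  0.047 ]
ch (316, 317) [0.4972 0.1153 0.047 ]
ch (508, 328) [ 0.4829 -0.0591  0.047 ]
rim [0.5603 0.1489 0.055 ] [0.4904 0.155  0.055 ] [0.5133 0.0038 0.095 ] [0.5197 0.0927 0.055 ]
scene coupler_stand 0.58 [ 0.5141  0.0726 -0.0008]
scene mouth 0.9 [0.516  0.1243 0.0508]
scene rim_top 0.53 [0.5219 0.1499 0.0888]
scene nose 0.69 [0.5173 0.0926 0.0562]
scene back 0.63 [ 0.5092 -0.02    0.0525]
top coupler_stand 0.97 [ 0.519   0.0737 -0.    ]
top mouth 0.94 [0.5215 0.1242 0.0545]
top rim_top 0.68 [0.5344 0.3688 0.0065]
top rim_top 0.46 [0.523  0.1455 0.0904]
top nose 0.61 [0.5165 0.0771 0.0008]
top nose 0.51 [0.5231 0.0931 0.0544]
top back 0.81 [ 0.5081 -0.0238  0.0557]
scene mouth 0.89 [0.5158 0.1268 0.0516]
scene rim_top 0.66 [0.5196 0.1539 0.0934]
scene nose 0.49 [0.5195 0.0913 0.0583]
scene back 0.78 [ 0.5062 -0.0193  0.0511]
top coupler_stand 0.78 [0.5156 0.0724 0.0004]
top mouth 0.85 [0.52   0.1235 0.0553]
top mouth 0.48 [ 0.5049 -0.0228  0.0546]
top rim_top 0.59 [0.5223 0.1467 0.0934]
top nose 0.62 [0.5218 0.0948 0.0578]
top back 0.73 [ 0.5068 -0.0214  0.0543]
scene coupler_stand 0.69 [0.5121 0.0744 0.001 ]
scene mouth 0.7 [0.5191 0.1264 0.0512]
scene rim_top 0.5 [0.5209 0.15   0.09  ]
scene back 0.83 [ 0.5062 -0.0178  0.0504]
top coupler_stand 0.79 [ 0.5172  0.0749 -0.0008]
top mouth 0.77 [0.5188 0.1255 0.0539]
top mouth 0.46 [0.5151 0.0743 0.0002]
top rim_top 0.66 [0.5244 0.1501 0.0935]
top nose 0.53 [0.5209 0.0977 0.0573]
top nose 0.53 [0.5132 0.002  0.0354]
top back 0.71 [ 0.5086 -0.0243  0.0543]
```

The plug in the channel (top pixel 299,206) is the one meant: it sits in the stand's channel, has the 44 mm gauge and faces the coupler. The larger look-alike lies on the bench at (343,209). The enlarged crop confirms this. The stand's axis is about (0.08, 0.997) in world x,y, the rim front is at about (0.521, 0.149), and the plug's back is at about (0.5075, -0.021).

```bash
python3 -m pendant '{"slide":[[32,-20,0],[64,-41,0],[97,-61,0],[129,-82,0],[161,-102,0],[193,-123,0],[226,-143,0],[258,-164,0],[290,-184,0],[322,-205,0]],"turn":[[0,0,-0.118],[0,0,-0.236],[0,0,-0.354],[0,0,-0.472],[0,0,-0.59],[0,0,-0.708],[0,0,-0.826],[0,0,-0.944],[0,0,-1.062],[0,0,-1.182]],"gripper":[-1,-1,-1,-1,-1,-1,-1,-1,-1,-1]}' 60
```

```text
t: 3.43
tcp_pos: [0.4506, -0.3484, 0.2316]
eef_rot: [[0.074, 0.997, 0.0], [0.997, -0.074, -0.001], [-0.001, 0.001, -1.0]]
contact_force: [0.2, -0.0, -0.5]
opening: -0.0
```

```bash
python3 -m pendant '{"slide":[[40,3,0],[80,6,0],[120,9,0],[160,12,0],[200,15,0],[240,18,0],[280,21,0],[320,25,0],[360,28,0],[400,31,0]],"turn":[[0,0,0],[0,0,0],[0,0,0],[0,0,0],[0,0,0],[0,0,0],[0,0,0],[0,0,0],[0,0,0],[0,0,0]],"gripper":[-1,-1,-1,-1,-1,-1,-1,-1,-1,-1]}'
python3 -m pendant '{"slide":[[40,0,0],[70,0,0],[84,0,10],[84,0,40],[84,0,70],[84,0,100],[84,0,110],[84,0,115],[84,0,120],[84,0,120]],"turn":[[0,0,0],[0,0,0],[0,0,0],[0,0,0],[0,0,0],[0,0,0],[0,0,0],[0,0,0],[0,0,0],[0,0,0]],"gripper":[-1,-1,-1,-1,-1,-1,-1,-1,-1,-1]}'
python3 - <<'E'
from h import *
for n in('scene','top'):
    im=read_camera(n); cv2.imwrite(f'pics/{n}1.png',im[:,:,::-1])
    u,v={'scene':(258,215),'top':(265,205)}[n]
    cv2.imwrite(f'pics/{n}1c.png',cv2.resize(im[v-50:v+50,u-66:u+66,::-1],None,fx=6,fy=6,interpolation=cv2.INTER_CUBIC))
s=sensors.observe();print(s['t'],s['tcp_pos'],s['contact_force'])
E
```

```text
t: 4.27
tcp_pos: [0.5125, 0.0484, 0.2318]
eef_rot: [[0.08, 0.997, 0.001], [0.997, -0.08, -0.0], [-0.0, 0.001, -1.0]]
contact_force: [0.8, -0.2, -0.7]
opening: -0.0002
t: 5.1
tcp_pos: [0.5199, 0.13, 0.1121]
eef_rot: [[0.08, 0.997, 0.001], [0.997, -0.08, 0.0], [0.0, 0.001, -1.0]]
contact_force: [-0.3, 0.3, 0.3]
opening: -0.0001
5.2 [0.52051148 0.13002376 0.11311476] [ 0.14573956 -0.26835426  0.54809659]
```

View pics/scene1c.png

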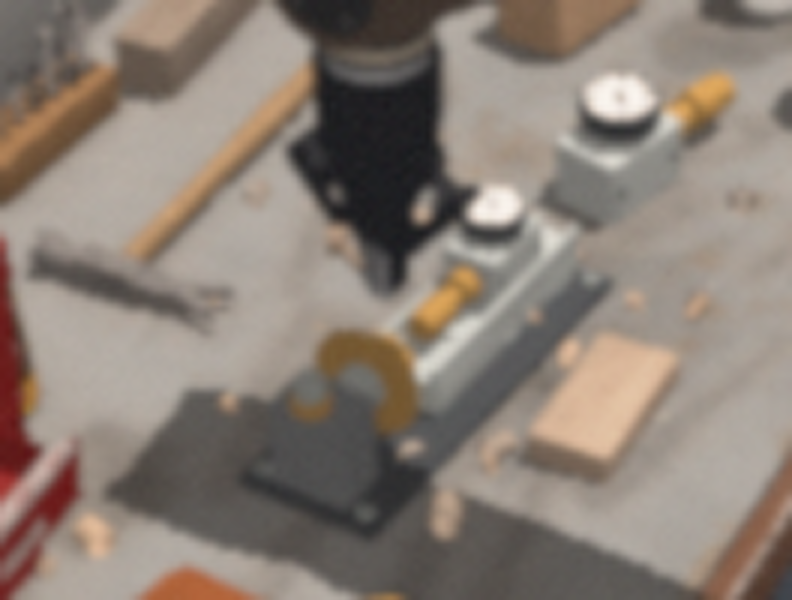

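View pics/top1c.png

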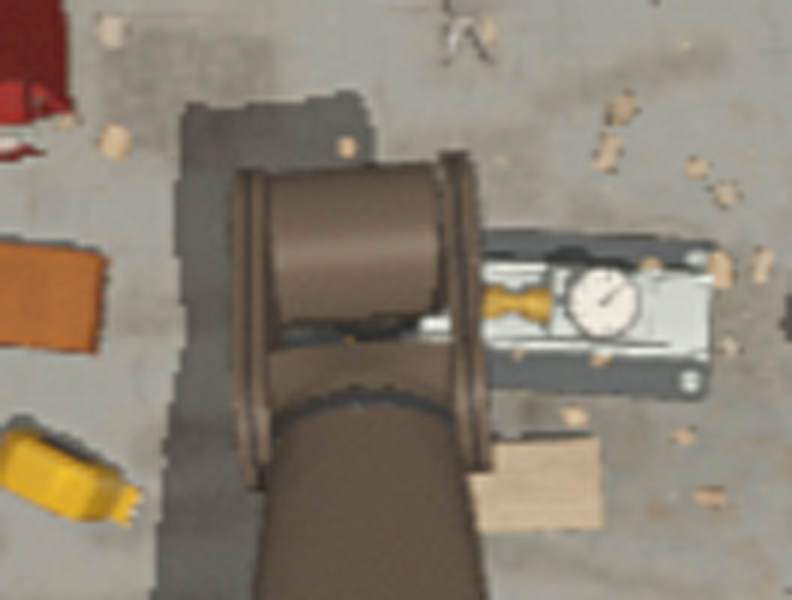

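The scene crop shows the shut fingers ahead of the rim and above the barrel, with the tip at crop pixel (385,285) and the rim's top at (370,340). The top view is covered by the wrist. Next I lower the fingers and push the rim back.

```bash
python3 -m pendant '{"slide":[[0,0,8],[0,0,16],[0,0,22],[0,0,27],[0,0,31],[0,0,31],[0,0,31],[3,0,31],[5,0,31],[5,0,31]],"turn":[[0,0,0],[0,0,0],[0,0,0],[0,0,0],[0,0,0],[0,0,0],[0,0,0],[0,0,0],[0,0,0],[0,0,0]],"gripper":[-1,-1,-1,-1,-1,-1,-1,-1,-1,-1]}'
python3 -m pendant '{"slide":[[1,0,0],[2,0,0],[3,0,0],[4,0,0],[5,0,0],[6,0,0],[7,0,0],[8,0,0],[9,0,0],[9,0,0]],"turn":[[0,0,0],[0,0,0],[0,0,0],[0,0,0],[0,0,0],[0,0,0],[0,0,0],[0,0,0],[0,0,0],[0,0,0]],"gripper":[-1,-1,-1,-1,-1,-1,-1,-1,-1,-1]}'
```

```text
t: 6.03
tcp_pos: [0.52, 0.1355, 0.0808]
eef_rot: [[0.08, 0.997, 0.001], [0.997, -0.08, 0.0], [0.0, 0.001, -1.0]]
contact_force: [-0.5, 0.4, 0.2]
opening: -0.0001
t: 6.87
tcp_pos: [0.5204, 0.1422, 0.0806]
eef_rot: [[0.079, 0.997, -0.001], [0.997, -0.079, -0.004], [-0.004, -0.0, -1.0]]
contact_force: [-1.3, -6.3, 1.4]
opening: -0.0001
```

```bash
python3 -m pendant '{"slide":[[1,0,0],[2,0,0],[3,0,0],[4,0,0],[5,0,0],[6,0,0],[7,0,0],[8,0,0],[9,0,0],[10,0,0]],"turn":[[0,0,0],[0,0,0],[0,0,0],[0,0,0],[0,0,0],[0,0,0],[0,0,0],[0,0,0],[0,0,0],[0,0,0]],"gripper":[-1,-1,-1,-1,-1,-1,-1,-1,-1,-1]}'
python3 -m pendant '{"slide":[[1,0,0],[1,0,0],[2,0,0],[2,0,0],[3,0,0],[3,0,0],[4,0,0],[4,0,0],[4,0,0],[4,0,0]],"turn":[[0,0,0],[0,0,0],[0,0,0],[0,0,0],[0,0,0],[0,0,0],[0,0,0],[0,0,0],[0,0,0],[0,0,0]],"gripper":[-1,-1,-1,-1,-1,-1,-1,-1,-1,-1]}'
```

```text
t: 7.7
tcp_pos: [0.5212, 0.1514, 0.0806]
eef_rot: [[0.078, 0.997, -0.001], [0.997, -0.078, -0.006], [-0.006, -0.0, -1.0]]
contact_force: [-0.5, -9.3, 2.3]
opening: 0.0005
t: 8.53
tcp_pos: [0.5216, 0.1554, 0.0806]
eef_rot: [[0.078, 0.997, -0.001], [0.997, -0.078, -0.006], [-0.006, -0.0, -1.0]]
contact_force: [-1.1, -9.4, 1.0]
opening: -0.0
```

Force is steady on the spring with no hard stop yet, so I continue in small steps.

```bash
python3 -m pendant '{"slide":[[0.5,0,0],[1,0,0],[1.5,0,0],[2,0,0],[2.5,0,0],[3,0,0],[3,0,0],[3,0,0],[3,0,0],[3,0,0]],"turn":[[0,0,0],[0,0,0],[0,0,0],[0,0,0],[0,0,0],[0,0,0],[0,0,0],[0,0,0],[0,0,0],[0,0,0]],"gripper":[-1,-1,-1,-1,-1,-1,-1,-1,-1,-1]}'
```

```text
t: 9.37
tcp_pos: [0.5217, 0.1565, 0.0806]
eef_rot: [[0.077, 0.997, -0.002], [0.997, -0.077, -0.01], [-0.01, -0.001, -1.0]]
contact_force: [-2.4, -16.6, 3.9]
opening: 0.0002
```

The force has risen to 16.6 N, which means the hard stop. I back off, lift clear and look.

```bash
python3 -m pendant '{"slide":[[-4,0,0],[-9,0,0],[-14,0,0],[-18,0,-10],[-18,0,-35],[-40,0,-70],[-75,0,-80],[-110,0,-80],[-145,0,-80],[-180,0,-80]],"turn":[[0,0,0],[0,0,0],[0,0,0],[0,0,0],[0,0,0],[0,0,0],[0,0,0],[0,0,0],[0,0,0],[0,0,0]],"gripper":[-1,-1,-1,-1,-1,-1,-1,-1,-1,-1]}'
python3 - <<'E'
from h import *
np.set_printoptions(precision=4,suppress=True)
for n in('scene','top'):
    im=read_camera(n)
    u,v={'scene':(258,215),'top':(275,205)}[n]
    cv2.imwrite(f'pics/{n}2c.png',cv2.resize(im[v-50:v+50,u-66:u+66,::-1],None,fx=6,fy=6,interpolation=cv2.INTER_CUBIC))
    for t in['rim_top','back','nose']:
        for r in models.tip_of(t,n)[:2]:print(n,t,round(r['conf'],2),c2w(n,r['at']))
s=sensors.observe();print(s['t'],s['tcp_pos'],s['contact_force'])
E
```

```text
t: 10.2
tcp_pos: [0.5075, -0.0195, 0.1619]
eef_rot: [[0.079, 0.997, 0.003], [0.997, -0.079, 0.0], [0.0, 0.003, -1.0]]
contact_force: [0.5, -0.2, -0.6]
opening: -0.0003
scene back 0.86 [ 0.508  -0.1193  0.0259]
scene back 0.62 [ 0.5068 -0.0181  0.0525]
scene nose 0.95 [ 0.4671 -0.2726  0.0236]
scene nose 0.83 [0.5171 0.0942 0.0581]
top rim_top 0.43 [0.5277 0.163  0.0931]
top back 0.68 [ 0.5062 -0.0229  0.0533]
top back 0.61 [ 0.5097 -0.1235  0.0263]
top nose 0.63 [0.5224 0.097  0.0574]
top nose 0.59 [ 0.4703 -0.271   0.0213]
10.6 [ 0.5074 -0.0171  0.1604] [-0.2949 -0.4319 -0.2315]
```

View pics/scene2c.png

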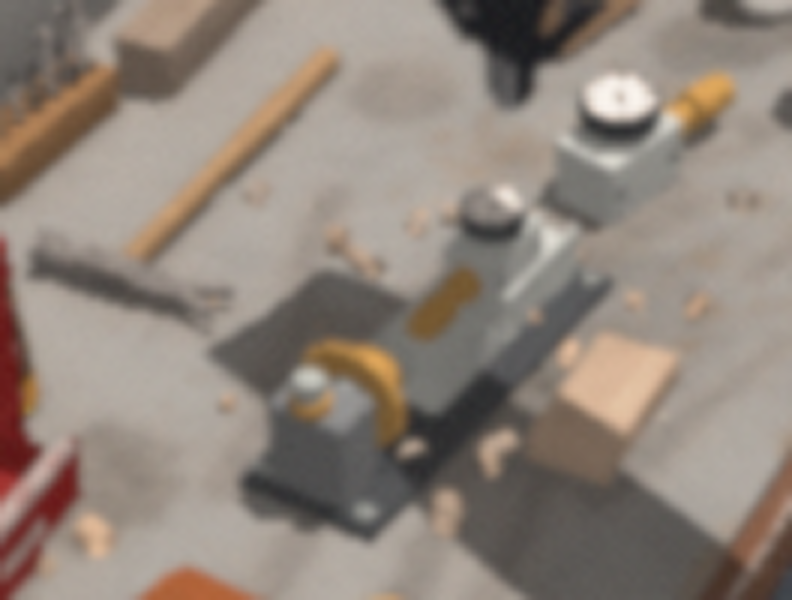

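View pics/top2c.png

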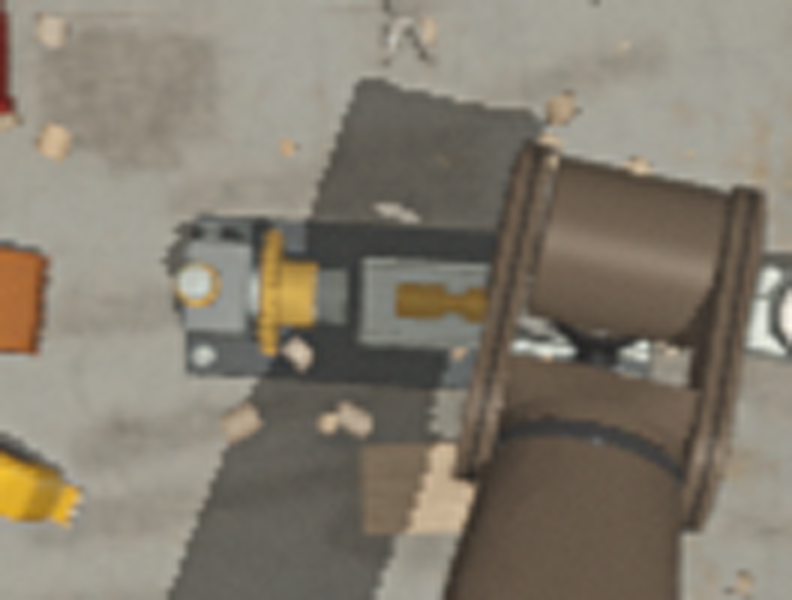

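The sleeve stays back on its catch: the rim is up against the pedestal at crop pixel (270,290) in the top view, and more of the coupler nose shows. Next I go behind the plug.

```bash
python3 -m pendant '{"slide":[[-20,0,0],[-33,0,0],[-33,0,20],[-33,0,45],[-33,0,70],[-33,0,90],[-33,0,100],[-33,0,106],[-33,0,106],[-33,0,106]],"turn":[[0,0,0],[0,0,0],[0,0,0],[0,0,0],[0,0,0],[0,0,0],[0,0,0],[0,0,0],[0,0,0],[0,0,0]],"gripper":[-1,-1,-1,-1,-1,-1,-1,-1,-1,-1]}'
python3 -m pendant '{"slide":[[4,0,0],[8,0,0],[12,0,0],[16,0,0],[20,0,0],[24,0,0],[28,0,0],[32,0,0],[36,0,0],[40,0,0]],"turn":[[0,0,0],[0,0,0],[0,0,0],[0,0,0],[0,0,0],[0,0,0],[0,0,0],[0,0,0],[0,0,0],[0,0,0]],"gripper":[-1,-1,-1,-1,-1,-1,-1,-1,-1,-1]}'
python3 - <<'E'
from h import *
np.set_printoptions(precision=4,suppress=True)
n='scene';im=read_camera(n); u,v=262,210
cv2.imwrite(f'pics/{n}3c.png',cv2.resize(im[v-50:v+50,u-66:u+66,::-1],None,fx=6,fy=6,interpolation=cv2.INTER_CUBIC))
for t in['back','nose']:
    for r in models.tip_of(t,n)[:2]:print(n,t,round(r['conf'],2),c2w(n,r['at']))
E
```

```text
t: 11.43
tcp_pos: [0.5054, -0.0511, 0.0551]
eef_rot: [[0.079, 0.997, 0.001], [0.997, -0.079, -0.0], [-0.0, 0.001, -1.0]]
contact_force: [0.2, -0.8, 1.4]
opening: -0.0001
t: 12.27
tcp_pos: [0.5088, -0.0121, 0.0552]
eef_rot: [[0.079, 0.997, 0.002], [0.997, -0.079, -0.002], [-0.002, 0.002, -1.0]]
contact_force: [-0.7, -4.8, 3.2]
opening: -0.0
scene back 0.73 [0.398  0.0676 0.0007]
scene back 0.72 [ 0.5086 -0.1192  0.0245]
scene nose 0.74 [0.5198 0.1168 0.0562]
scene nose 0.63 [ 0.4692 -0.2703  0.0234]
```

View pics/scene3c.png

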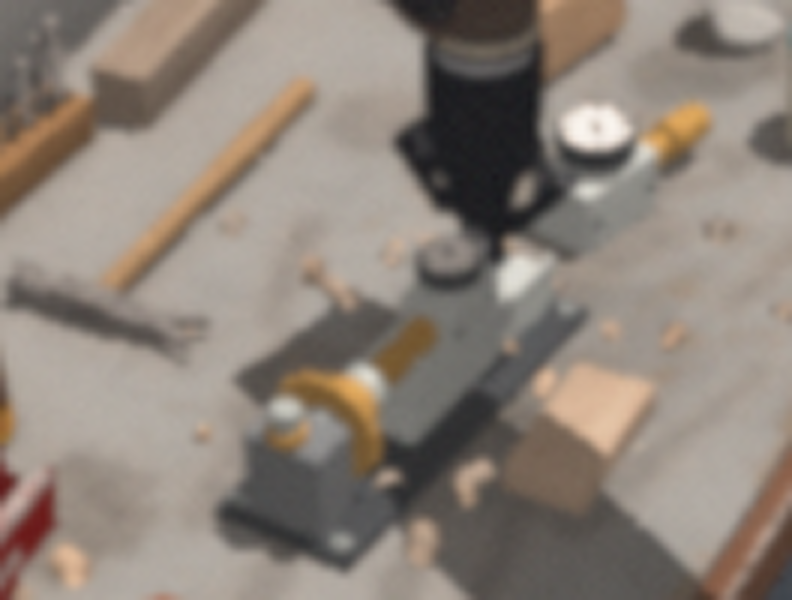

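The plug is sliding straight, and the nose at crop pixel (375,380) has reached the coupler mouth. I keep pushing.

```bash
python3 -m pendant '{"slide":[[2,0,0],[4,0,0],[6,0,0],[8,0,0],[10,0,0],[12,0,0],[14,0,0],[16,0,0],[18,0,0],[20,0,0]],"turn":[[0,0,0],[0,0,0],[0,0,0],[0,0,0],[0,0,0],[0,0,0],[0,0,0],[0,0,0],[0,0,0],[0,0,0]],"gripper":[-1,-1,-1,-1,-1,-1,-1,-1,-1,-1]}'
python3 -m pendant '{"slide":[[3,0,0],[6,0,0],[9,0,0],[12,0,0],[15,0,0],[18,0,0],[21,0,0],[24,0,0],[27,0,0],[30,0,0]],"turn":[[0,0,0],[0,0,0],[0,0,0],[0,0,0],[0,0,0],[0,0,0],[0,0,0],[0,0,0],[0,0,0],[0,0,0]],"gripper":[-1,-1,-1,-1,-1,-1,-1,-1,-1,-1]}'
```

```text
t: 13.25
tcp_pos: [0.5099, 0.0077, 0.0549]
eef_rot: [[0.08, 0.997, 0.001], [0.997, -0.08, -0.002], [-0.002, 0.001, -1.0]]
contact_force: [-1.0, -6.0, 4.7]
opening: 0.0002
t: 14.08
tcp_pos: [0.5123, 0.0376, 0.0549]
eef_rot: [[0.08, 0.997, 0.0], [0.997, -0.08, -0.002], [-0.002, 0.001, -1.0]]
contact_force: [-0.4, -6.5, 4.4]
opening: 0.0001
```

```bash
python3 -m pendant '{"slide":[[1.5,0,0],[3,0,0],[4.5,0,0],[6,0,0],[7.5,0,0],[9,0,0],[10,0,0],[11,0,0],[12,0,0],[13,0,0]],"turn":[[0,0,0],[0,0,0],[0,0,0],[0,0,0],[0,0,0],[0,0,0],[0,0,0],[0,0,0],[0,0,0],[0,0,0]],"gripper":[-1,-1,-1,-1,-1,-1,-1,-1,-1,-1]}'
python3 -m pendant '{"slide":[[0.5,0,0],[1,0,0],[1.5,0,0],[2,0,0],[2.5,0,0],[3,0,0],[3.5,0,0],[4,0,0],[4,0,0],[4,0,0]],"turn":[[0,0,0],[0,0,0],[0,0,0],[0,0,0],[0,0,0],[0,0,0],[0,0,0],[0,0,0],[0,0,0],[0,0,0]],"gripper":[-1,-1,-1,-1,-1,-1,-1,-1,-1,-1]}'
```

```text
t: 14.92
tcp_pos: [0.5132, 0.0491, 0.0549]
eef_rot: [[0.078, 0.997, 0.0], [0.997, -0.078, -0.005], [-0.005, 0.0, -1.0]]
contact_force: [-0.6, -6.8, 3.0]
opening: -0.0003
t: 15.75
tcp_pos: [0.5132, 0.052, 0.0546]
eef_rot: [[0.077, 0.997, -0.001], [0.997, -0.077, -0.007], [-0.007, -0.0, -1.0]]
contact_force: [-1.3, -15.2, 5.0]
opening: 0.0002
```

```bash
python3 -m pendant '{"slide":[[0.5,0,0],[1,0,0],[1.5,0,0],[2,0,0],[2.5,0,0],[3,0,0],[3.5,0,0],[4,0,0],[4,0,0],[4,0,0]],"turn":[[0,0,0],[0,0,0],[0,0,0],[0,0,0],[0,0,0],[0,0,0],[0,0,0],[0,0,0],[0,0,0],[0,0,0]],"gripper":[-1,-1,-1,-1,-1,-1,-1,-1,-1,-1]}'
python3 - <<'E'
from h import *
np.set_printoptions(precision=4,suppress=True)
n='scene';im=read_camera(n); u,v=262,210
cv2.imwrite(f'pics/{n}4c.png',cv2.resize(im[v-50:v+50,u-66:u+66,::-1],None,fx=6,fy=6,interpolation=cv2.INTER_CUBIC))
for t in['back','gauge_plug','rim_top']:
    for r in models.tip_of(t,n)[:2]:print(n,t,round(r['conf'],2),c2w(n,r['at']))
E
```

```text
t: 16.58
tcp_pos: [0.5134, 0.0522, 0.0547]
eef_rot: [[0.075, 0.997, -0.002], [0.997, -0.075, -0.015], [-0.015, -0.001, -1.0]]
contact_force: [-4.0, -28.3, 4.0]
opening: 0.0002
scene back 0.73 [ 0.5142  0.0763 -0.0048]
scene back 0.67 [0.5116 0.0693 0.0536]
scene gauge_plug 0.75 [ 0.4984 -0.1638 -0.0019]
scene gauge_plug 0.55 [0.5192 0.0934 0.0318]
scene rim_top 0.65 [0.5206 0.1548 0.0915]
```

View pics/scene4c.png

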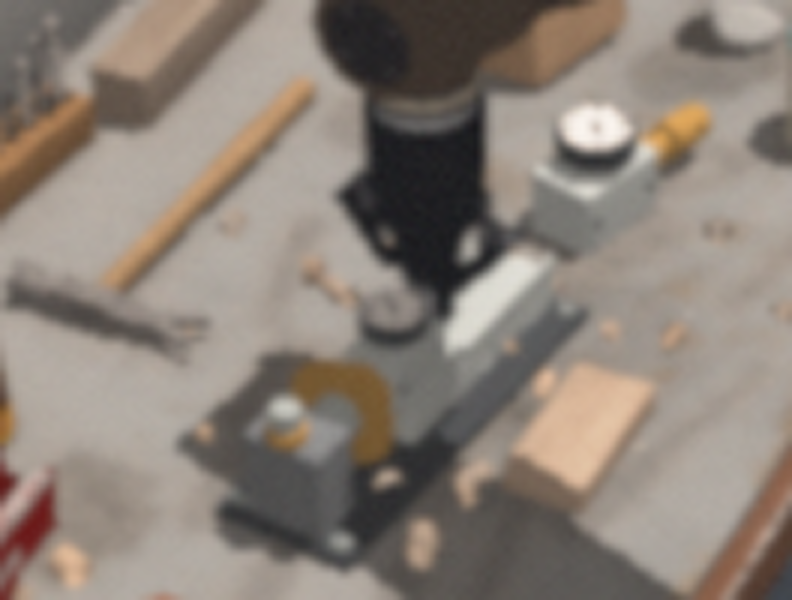

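The push has stopped hard at 28 N and the rim has sprung forward, with a gap to the pedestal at crop pixel (340,415). I retreat, straight back then up, and check.

```bash
python3 -m pendant '{"slide":[[-5,0,0],[-12,0,0],[-22,0,0],[-32,0,-10],[-40,0,-40],[-60,0,-75],[-95,0,-110],[-130,0,-130],[-165,0,-130],[-200,0,-130]],"turn":[[0,0,0],[0,0,0],[0,0,0],[0,0,0],[0,0,0],[0,0,0],[0,0,0],[0,0,0],[0,0,0],[0,0,0]],"gripper":[-1,-1,-1,-1,-1,-1,-1,-1,-1,-1]}'
python3 -m pendant '{"slide":[[-40,0,0],[-80,0,0],[-120,0,0],[-150,0,0],[-150,0,0],[-150,0,0],[-150,0,0],[-150,0,0],[-150,0,0],[-150,0,0]],"turn":[[0,0,0],[0,0,0],[0,0,0],[0,0,0],[0,0,0],[0,0,0],[0,0,0],[0,0,0],[0,0,0],[0,0,0]],"gripper":[-1,-1,-1,-1,-1,-1,-1,-1,-1,-1]}'
python3 - <<'E'
from h import *
np.set_printoptions(precision=4,suppress=True)
a=np.array([.08,.9968]);m=np.array([.519,.125])
for n in('scene','top'):
    im=read_camera(n)
    u,v={'scene':(258,215),'top':(275,205)}[n]
    cv2.imwrite(f'pics/{n}5c.png',cv2.resize(im[v-50:v+50,u-66:u+66,::-1],None,fx=6,fy=6,interpolation=cv2.INTER_CUBIC))
    for t in['rim_top','back','gauge_plug','mouth','tape_measure','sanding_block','screw_jar_0','mug','paint_tin','offcut_1']:
        for r in models.tip_of(t,n)[:2]:
            w=c2w(n,r['at']); print(n,t,round(r['conf'],2),w,'along from mouth',((w[:2]-m)@a).round(4))
s=sensors.observe();print(s['t'],s['tcp_pos'],s['contact_force'])
E
```

```text
t: 17.62
tcp_pos: [0.4986, -0.1422, 0.1882]
eef_rot: [[0.079, 0.997, 0.006], [0.997, -0.079, -0.002], [-0.002, 0.006, -1.0]]
contact_force: [1.6, 0.2, -0.2]
opening: -0.0005
t: 18.45
tcp_pos: [0.4858, -0.2883, 0.1844]
eef_rot: [[0.078, 0.997, 0.0], [0.997, -0.078, 0.0], [0.0, 0.0, -1.0]]
contact_force: [-0.3, 0.5, -0.0]
opening: 0.0
scene rim_top 0.56 [0.5224 0.1524 0.0895] along from mouth 0.0276
scene rim_top 0.17 [ 0.4123  0.3361 -0.0006] along from mouth 0.2019
scene back 0.9 [ 0.5094 -0.1205  0.0241] along from mouth -0.2455
scene back 0.78 [0.516  0.0686 0.0496] along from mouth -0.0565
scene gauge_plug 0.66 [0.5213 0.0937 0.0331] along from mouth -0.031
scene mouth 0.93 [0.516  0.1238 0.0501] along from mouth -0.0014
scene tape_measure 0.88 [ 0.4131  0.3355 -0.0022] along from mouth 0.2014
scene tape_measure 0.44 [0.5324 0.3683 0.002 ] along from mouth 0.2436
scene sanding_block 0.62 [0.5324 0.371  0.0005] along from mouth 0.2463
scene screw_jar_0 0.59 [ 0.4949 -0.4236 -0.001 ] along from mouth -0.5488
scene mug 0.96 [ 0.378   0.5257 -0.0026] along from mouth 0.3882
scene mug 
[... 545 characters left out ...]
88 0.0908 0.0372] along from mouth -0.0341
top mouth 0.8 [0.522  0.1246 0.0567] along from mouth -0.0002
top tape_measure 0.69 [ 0.417   0.334  -0.0013] along from mouth 0.2002
top sanding_block 0.8 [0.5337 0.3689 0.0017] along from mouth 0.2443
top sanding_block 0.55 [0.4175 0.3366 0.0012] along from mouth 0.2028
top mug 0.75 [0.3823 0.5266 0.0009] along from mouth 0.3894
top paint_tin 0.5 [0.5196 0.125  0.0588] along from mouth 0.0001
top paint_tin 0.41 [0.5148 0.0754 0.0004] along from mouth -0.0498
top offcut_1 0.84 [ 0.4046  0.0672 -0.0019] along from mouth -0.0667
top offcut_1 0.16 [0.5175 0.064  0.051 ] along from mouth -0.0609
19.55 [ 0.4856 -0.2896  0.1843] [ 0.0007 -0.7638  0.6784]
```

View pics/scene5c.png

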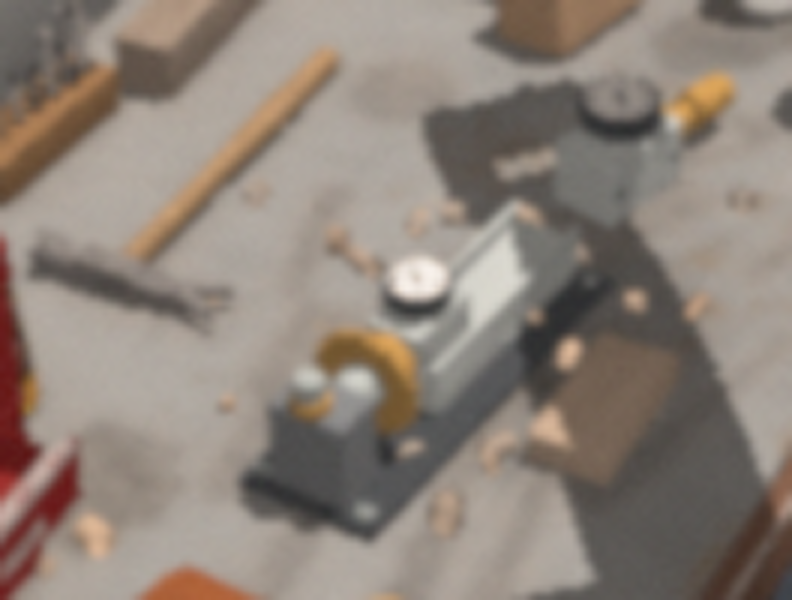

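View pics/top5c.png

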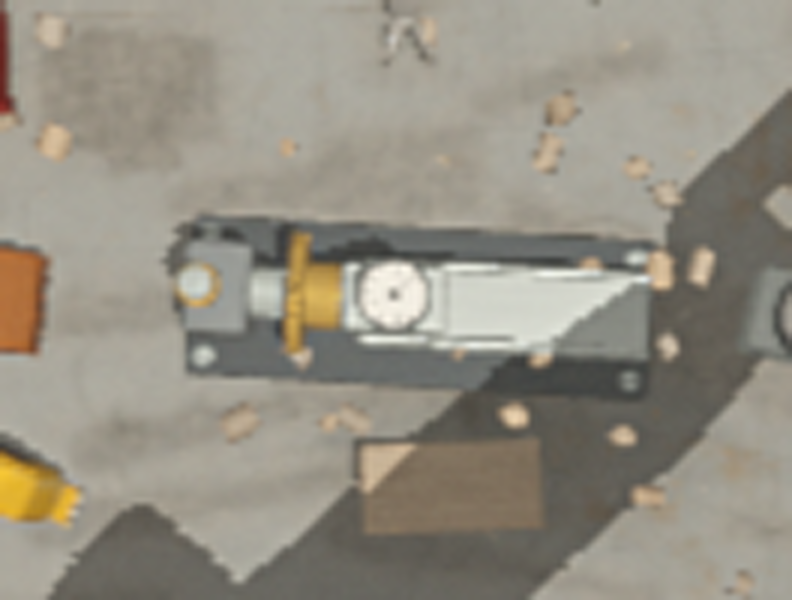

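The plug's block is against the mouth, and the sleeve's rim is back at its starting column (top pixel 258.7 now, 258.5 at the start). The arm is clear.

```bash
python3 -c "
from station import order
print(order.hand_in())"
```

```text
the job is handed in; nothing more can be done
None
```

The gauge is locked in the coupler as far as my checks show, and I have handed the job in; no verdict was reported.

**What I did:**
- **Sleeve:** I pushed the front of its rim back with shut fingers until the force jumped to about 17 N at the hard stop. It stayed back after I let go.
- **Plug:** I pushed it along its channel from its rear face until it stopped hard at about 28 N and the sleeve sprang forward. I then moved the arm clear, at about 20 s of the 48 s allowed.

**Last checks:**
- **Plug home:** the top picture shows the block against the mouth. The networks put the plug's origin 31 to 34 mm before the mouth, where home is 30 mm. The back point came out at 56 to 63 mm, where home is 60 mm. This scatter is close to the networks' accuracy, and the hard stop at the expected spot agrees with it being home.
- **Sleeve forward:** in the top picture the rim is back at its starting column. The networks put it 23 to 28 mm behind the mouth, where it should be 24 mm.
- **Bystanders:** the offcut is where it was at the start. The others were only located at the end, so I have no measured comparison for them, but the arm felt no contact away from the stand. The top camera missed the screw jar, and its "paint tin" hits were false ones on the stand. The scene camera found both.

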